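# Set the toy washing machine and start it

## Task

Start the toy washing machine on its orange programme: with a fingertip against the side of the black selector lever, push it round clockwise, counting the clicks, until it has clicked into place pointing at the orange mark, without going past that mark and without pinching the lever. Then press the red start button on top of the machine fully down with a fingertip and let it spring back. Do not press it before the lever is set, keep the machine's round door shut and do not move or lift the other toys.

Things in the scene. Friction and masses are not known exactly. Their poses are not given: they have to be found in the camera images.
- machine: cream toy washing machine, a box 220 (x) x 260 (y) x 200 mm high, fixed to the table; origin at the centre of its underside, z up, front with the round door facing its -x. Flat top at 200 mm, carrying the selector (over a flat white disc 104 mm across), the five colour marks, the start button and a cake of soap
- selector (a joint): angle of the selector in rad about a vertical axis, growing clockwise as seen from above. It has six click positions at 0, 0.6, 1.2, 1.8, 2.4 and 3.0 (stops at -0.05 and 3.1); it starts in the click at 0 (off), on the plain grey tick, and the five colour marks stand at the other five in an order that changes. Between clicks a spring ball resists with about 0.1 N m; once past half way (0.3 rad) it snaps on by itself to the next click and stays there with nothing touching it
- selector_axis (a point): point on the selector's turning axis, at the top of its black hub (hub 34 mm across), 32 mm above the machine's top. The lever is one upright black bar running out from the hub: 12 mm thick, its end 60 mm from the axis, its upper edge 32 mm and its underside 5 mm above the machine's top, with a white line along its upper edge. Pressing both side faces of the lever at once counts as pinching.
- selector_point (a point): the point that the lever points at: 74 mm from the turning axis along the lever, 14 mm beyond its end, 3 mm above the machine's top; turns with the lever. Its x axis points outward along the lever
- mark_orange: flat orange disc, 26 mm across, 2 mm high, fixed on the machine's top 74 mm from the selector's axis: the programme wanted; origin at its centre
- mark_blue: flat blue disc, the same size: another programme
- mark_grey: flat grey disc, the same size: another programme
- mark_purple: flat purple disc, the same size: another programme
- mark_green: flat green disc, the same size: another programme
- start (a joint): travel of the start button in m: 0 up, 0.006 fully down; it springs back, and takes about 5 N to hold fully down
- start_top (a point): centre of the upper face of the round red start button, 28 mm across, on the machine's top; it is pressed straight down
- door (a joint): angle of the round white door on the machine's front, rad: 0 shut, grows as it opens; leave shut
- soap: loose pink cake of soap 30 x 45 x 18 mm lying at the back of the machine's top; origin at the centre of its underside
- basket: loose blue open laundry basket 150 x 110 x 85 mm; origin at the centre of its underside
- board: loose beech ironing board, 315 mm long (from -150 to +165 mm along its x), 85 mm wide, 100 mm high; origin under it on the table
- iron: loose small steel toy iron 75 x 42 x 49 mm standing on the board; origin at the centre of its underside
- pot: loose pink ceramic plant pot, 72 mm across, 65 mm high, leaves to 105 mm; origin at the centre of its underside
- detergent: loose yellow toy bottle with a red cap, 40 mm across, 85 mm high; origin at the centre of its underside
Not all that is in view belongs to the job. Of the things that look like the iron, the middle-sized one is meant.

How it is judged:
By the outcome, as a careful person would: the job done as asked, in the order asked, and still so for the second after the job is handed in, with the robot touching nothing.
It also fails if it takes over 58 s, if anything falls off the work surface, if the arm or the gripper's body presses on something with over 40 N, if the wrist force passes 120 N, or if a joint passes its speed limit or range.

## Robot

A 6-joint arm with a two-finger parallel gripper is mounted at the origin on the work surface. World frame = base frame: x ahead of the robot, y to its left, z up, the work surface at z = 0. Lengths are in m, angles in rad, forces in N, time in s.
With the tool pointing down it reaches from about 0.375 to 0.9 m from the base axis. Payload 3.1 kg.
Tool frame: the origin (TCP) lies midway between the tips of the shut fingers; the grasp point (between the pads) lies 19 mm behind it; z points along the fingers, y is the line along which they close (so a half turn about z gives the same grasp; the last joint's range is limited). The gripper opens to 85 mm and grips with 20 to 120 N. Pads are 22 mm wide; open, the fingers measure 114 mm over their backs; the gripper's body (76 mm by 85 mm) begins 54 mm behind the grasp point. The pads swing forward as they close: fully open they stand 13 mm farther back than shut.
Start: joints at [-1.383, 0.527, 1.433, -0, 1.181, -0.178], TCP at [0.224, -0.583, 0.231] pointing down, gripper open.
Joint ranges: [-3.08, 3.08], [-0.75, 2.2], [0.22, 2.44], [-1.43, 4.57], [0, 2.65], [-2.85, 2.85]. Speed limits (rad/s): [2.79, 2.79, 3.14, 3.14, 3.14, 3.14].

## Interface

Orientations are given as a unit quaternion [x, y, z, w].
In Python, from station import manip gives the robot as it stands. The module is installed in compiled form; this text tells all that it offers.
- The arm moves only by the tool apply_moves, never from a script. Its arguments are lists of equal length, an entry for each row: "claw": the gripper's target within -1 to 1 (fully open at 1, half-way at 0, shut at -1); "travel": the shift along the tool's x, y, z scaled (see below), a list of three; "turn": the turn, a rotation vector about the tool's x, y, z scaled (see below), a list of three. In form: {"claw": [claw, ...], "travel": [[dx, dy, dz], ...], "turn": [[rx, ry, rz], ...]}. A call has 1 to 5 rows; each row is the pose to reach, as a shift and turn from the pose commanded when the call began, along the tool's axes at that moment, turning the shorter way round; what a row does not reach only later rows make up. The controller multiplies each number of a shift by 800 mm and each number of a turn by 180 degrees. A row lasts 1/12 s, in which the tool goes at most 41.7 mm and 7.16 degrees, less where a joint would pass 70% of its speed; a pose out of reach is approached as far as the arm can. A call with a number of a shift or a turn outside -1 to 1 is refused whole. A call with a gripper value outside its range is refused whole. The fingers move at their own pace and stop on an object; "newtons" is the grip in N (left out, the last holds). Time passes only in rows, so rows that repeat a pose let the fingers close. It gives the time, the measured TCP pose, the force, the opening and the grip force at its end, in the units of the state.
- manip.sense(): the state, without advancing time (a new reading comes with each control period).
- manip.snapshot(name): name is "scene" or "top" or "wrist"; returns a dict with "pixels" (384x512x3 uint8, red, green, blue), "depth" (384x512 float32, m along the optical axis (not along the pixel's ray), 0 where there is no reading), "intrinsics" (3x3 intrinsics, pixels), "k1" (the pictures are not rectified: a ray, as slopes to the right and down, at radius r is drawn at 1 + k1 r^2 times it, then the intrinsics apply), "R" (3x3) and "t" (3): a world point X has camera coordinates R X + t. Camera axes: x right, y down, z forward; pixel columns grow to the right and rows downward; lengths in m; the calibration is good to about 2 mm. A picture is of the moment at which its call begins.
- manip.sign_off(): hands the job in; it is judged then, once.
The state is a dict: "t": time; "q": joint angles; "qd": joint speeds; "tau": joint torques, N m; "tcp_pos": TCP position; "tool_rot": TCP orientation; "force": force on the tool from outside, world axes, zero at the start; "ft_torque": the same for the moment, N m; "finger_gap": opening from 0.0 (shut) to 1.0 (fully open); "gripper_force": force on a finger pad.
Only numpy, scipy, OpenCV 4.12 (cv2) and the standard library are available. Lean on these libraries where they do the work, as an engineer would, in place of code of your own. Each camera call takes 0.05 s, during which the arm holds its last target. There are 200 camera calls.

## Working session

There is one attempt and no reset: what is moved stays moved. The work goes in short steps, Python scripts to look and compute and a tool call to move; the robot and the scene stay as the last step left them, time stands still between calls to the robot, and variables do not carry over. Pictures are saved under pics/ and viewed, at most 10 in all, crops included, and the job is handed in when it is done.

Besides the shell and the picture viewer there is one more tool, called as name(argument=value, ...) on one line, values as JSON. apply_moves: Moves the arm, as the interface text tells. Shifts and turns lie within -1 to 1; 1 stands for 800 mm of shift or 180 degrees of turn. Its arguments: {"type":"object","properties":{"claw":{"type":"array","items":{"type":"number"}},"travel":{"type":"array","items":{"type":"array","items":{"type":"number"}}},"turn":{"type":"array","items":{"type":"array","items":{"type":"number"}}},"newtons":{"type":"number"}},"required":["claw","travel","turn"]}

```bash
mkdir -p pics
cat > h.py <<'E'
from station import manip
import numpy as np, cv2
def save(n,s): cv2.imwrite('pics/'+n+'.png',cv2.cvtColor(s['pixels'],cv2.COLOR_RGB2BGR))
def ray(s,u,v):
    K=np.array(s['intrinsics']);d=((u-K[0,2])/K[0,0],(v-K[1,2])/K[1,1]);d=np.array(d);p=d.copy()
    for _ in range(20): p=d/(1+s['k1']*(p@p))
    R=np.array(s['R']);t=np.array(s['t'])
    return -R.T@t, R.T@np.array([p[0],p[1],1])
def onz(s,u,v,z):
    o,d=ray(s,u,v); return o+d*(z-o[2])/d[2]
def ondepth(s,u,v):
    o,d=ray(s,u,v); return o+d*float(s['depth'][int(v),int(u)])
E
python3 - <<'E'
from h import *
a=manip.snapshot('top');b=manip.snapshot('scene')
save('two',{'pixels':a['pixels']});save('sc',b)
print(manip.sense()['tool_rot'],-a['R'].T@a['t'],-b['R'].T@b['t'])
E
```

```text
[ 9.83227162e-01  1.82382281e-01 -2.20086175e-05 -1.02480781e-03] [0.2616542  0.05647884 1.51882769] [ 1.21693002 -0.77490212  1.10823358]
```

View pics/two.png

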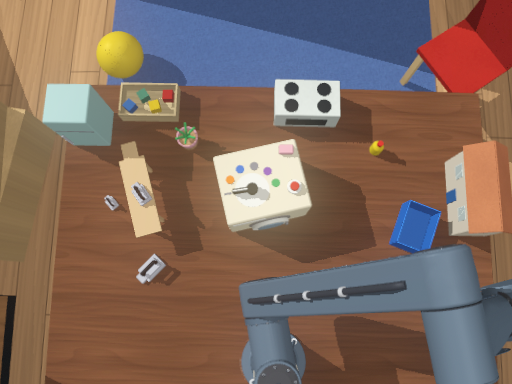

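View pics/sc.png

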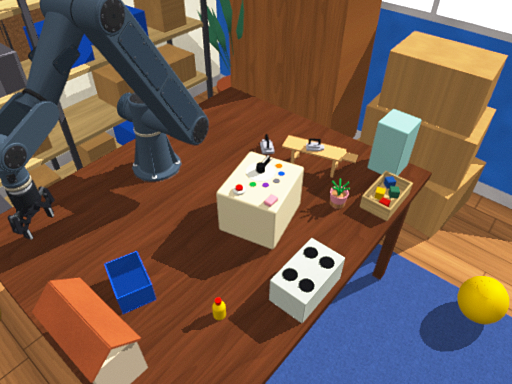

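The top view shows the machine at about (262,187). The lever points left, from its hub at (252,188) to (226,192). Clockwise from there the marks are orange (230,180), blue, grey, purple, green, so orange is the first click. The red button is at (295,186) and the soap at (286,149). The scene view agrees.

Run:
```python
from h import *
P={}
for n,box in(('top',(205,130,320,240)),('scene',(210,140,310,250))):
    s=manip.snapshot(n);x0,y0,x1,y1=box
    im=s['pixels'][y0:y1,x0:x1]
    if n=='top': save('crop',{'pixels':cv2.resize(im,None,fx=6,fy=6,interpolation=cv2.INTER_CUBIC)[:600,:690]})
    h=cv2.cvtColor(im,cv2.COLOR_RGB2HSV)
    for c,lo,hi,z in(('orange',(10,180,150),(19,255,255),.202),('blue',(100,150,100),(115,255,255),.202),('purple',(125,90,60),(150,255,255),.202),('green',(50,120,60),(80,255,255),.202),('red',(174,170,100),(180,255,255),.21),('red0',(0,190,100),(6,255,255),.21),('pink',(165,60,150),(173,170,255),.218),('black',(0,0,0),(180,255,60),.232)):
        m=cv2.inRange(h,lo,hi);k,l,st,ce=cv2.connectedComponentsWithStats(m)
        if k<2: continue
        i=1+np.argmax(st[1:,4]);u,v=ce[i]+[x0,y0]
        print(n,c,st[i,4],np.round([u,v],1),onz(s,u,v,z).round(4),ondepth(s,u,v).round(3))
        if 'red' in c or c in('orange','blue','green','purple'):P.setdefault(c,[]).append(ray(s,u,v))
for c,r in P.items():
    if len(r)<2: continue
    A=sum(np.eye(3)-np.outer(d,d)/(d@d) for o,d in r);b=sum((np.eye(3)-np.outer(d,d)/(d@d))@o for o,d in r)
    print('tri',c,np.linalg.solve(A,b).round(4))
```

```text
top purple 22 [266.8 170.2] [0.5861 0.034  0.202 ] [0.586 0.034 0.203]
scene orange 20 [278.5 165.5] [0.5585 0.1428 0.202 ] [0.556 0.146 0.199]
scene blue 15 [281. 173.] [0.5908 0.1152 0.202 ] [0.586 0.122 0.196]
scene purple 23 [265.1 184.5] [0.5867 0.0317 0.202 ] [0.586 0.033 0.2  ]
scene green 22 [252.5 183.6] [0.551  0.0073 0.202 ] [0.547 0.012 0.197]
scene red0 30 [238.7 187.1] [ 0.5329 -0.0427  0.21  ] [ 0.538 -0.049  0.217]
scene pink 5 [275.2 199.2] [ 0.6673 -0.0169  0.218 ] [ 0.665 -0.013  0.213]
scene black 88 [261.5 166.1] [0.5376 0.0715 0.232 ] [0.534 0.076 0.227]
tri purple [0.586  0.0335 0.2005]
```

View pics/crop.png

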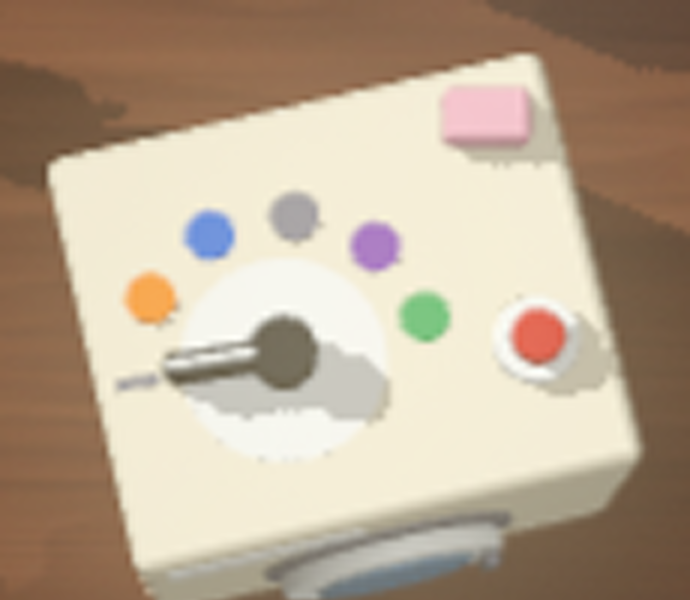

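The crop shows the selector clearly: hub at (284,352), lever tip at (165,370) next to the grey tick, and orange at (150,298), the next mark clockwise. The button is at (539,335).

Run:
```python
from h import *
from scipy.optimize import least_squares
s=manip.snapshot('top')
f=lambda u,v,z:onz(s,205+(u+.5)/6-.5,130+(v+.5)/6-.5,z)
M=np.array([f(*p,.202)[:2] for p in((150,298),(210,235),(295,216),(375,246),(425,316))])
r=least_squares(lambda c:np.linalg.norm(M-c[:2],axis=1)-c[2],[.53,.08,.074]).x
print(M.round(4),r.round(4)); ax=r[:2]
print('mark ang deg',np.degrees(np.arctan2(M[:,1]-ax[1],M[:,0]-ax[0])).round(1))
print('hub',f(284,352,.232),'disc',f(286,360,.201),'tip',f(168,366,.232))
tk=f(137,381,.2);print('tick',tk,np.degrees(np.arctan2(tk[1]-ax[1],tk[0]-ax[0])))
print('btn', [f(539,335,z).round(4) for z in(.205,.215,.225)])
for du in (-1,0,1): print(ondepth(s,205+539/6+du,130+335/6).round(4))
print('hubd',ondepth(s,205+284/6,130+352/6),'top',ondepth(s,205+230/6,130+500/6))
q=manip.sense();print(q['tcp_pos'],q['finger_gap'])
```

```text
[[0.5557 0.1455]
 [0.5888 0.1163]
 [0.5996 0.0737]
 [0.5848 0.033 ]
 [0.5492 0.0073]] [0.5254 0.0777 0.0743]
mark ang deg [ 66.   31.4  -3.1 -36.9 -71.3]
hub [0.52327777 0.07716478 0.232     ] disc [0.52551702 0.0765718  0.201     ] tip [0.51516635 0.13364136 0.232     ]
tick [0.51351866 0.15082573 0.2       ] 99.2481988467354
btn [array([ 0.54  , -0.0497,  0.205 ]), array([ 0.5379, -0.0489,  0.215 ]), array([ 0.5358, -0.0481,  0.225 ])]
[ 0.5347 -0.0465  0.2241]
[ 0.5355 -0.0497  0.2206]
[ 0.5345 -0.0523  0.2254]
hubd [0.52244016 0.07594416 0.2301006 ] top [0.45323577 0.10153402 0.19945623]
[ 0.22410134 -0.58308505  0.23081226] 1.0014287766779875
```

apply_moves(claw=[-1,-1,-1,-1,-1], travel=[[0,0,-0.05],[0,0,-0.1],[0,0,-0.125],[0,0,-0.125],[0,0,-0.125]], turn=[[0,0,0.0389],[0,0,0.0778],[0,0,0.1168],[0,0,0.1168],[0,0,0.1168]])

```text
t: 0.67
tcp_pos: [0.2243, -0.5839, 0.3329]
tool_rot: [1.0, 0.001, 0.0, 0.002]
force: [-0.2, 0.1, -0.5]
finger_gap: 0.297
gripper_force: 0.0
```

apply_moves(claw=[-1,-1,-1,-1,-1], travel=[[0.3,-0.88,0],[0.3,-0.88,0],[0.3,-0.88,0],[0.3,-0.88,0],[0.3,-0.88,0]], turn=[[0,0,0],[0,0,0],[0,0,0],[0,0,0],[0,0,0]])

```text
t: 1.08
tcp_pos: [0.291, -0.3831, 0.3291]
tool_rot: [1.0, 0.0, -0.001, -0.002]
force: [0.4, -0.1, 0.9]
finger_gap: 0.004
gripper_force: 0.0
```

apply_moves(claw=[-1,-1,-1,-1,-1], travel=[[0.22,-0.64,0],[0.22,-0.64,0],[0.22,-0.64,0],[0.22,-0.64,0],[0.22,-0.64,0]], turn=[[0,0,0],[0,0,0],[0,0,0],[0,0,0],[0,0,0]])

```text
t: 1.5
tcp_pos: [0.3583, -0.1864, 0.3296]
tool_rot: [1.0, 0.0, -0.001, -0.001]
force: [0.5, -0.9, 0.6]
finger_gap: 0.003
gripper_force: 0.0
```

apply_moves(claw=[-1,-1,-1,-1,-1], travel=[[0.14,-0.39,0],[0.14,-0.39,0],[0.14,-0.39,0],[0.14,-0.39,0],[0.14,-0.39,0]], turn=[[0,0,0],[0,0,0],[0,0,0],[0,0,0],[0,0,0]])

```text
t: 1.92
tcp_pos: [0.4285, 0.0092, 0.3297]
tool_rot: [1.0, 0.001, -0.002, -0.0]
force: [0.4, -0.7, 1.2]
finger_gap: -0.002
gripper_force: 0.0
```

apply_moves(claw=[-1,-1,-1,-1,-1], travel=[[0.05,-0.142,0],[0.05,-0.142,0],[0.05,-0.142,0],[0.05,-0.142,0],[0.05,-0.142,0.05]], turn=[[0,0,0],[0,0,0],[0,0,0],[0,0,0],[0,0,0]])

```text
t: 2.33
tcp_pos: [0.4742, 0.1227, 0.2953]
tool_rot: [1.0, 0.003, 0.007, -0.0]
force: [0.7, -0.2, 0.1]
finger_gap: 0.002
gripper_force: 0.0
```

Run:
```python
from h import *
s=manip.snapshot('wrist');save('w',s);print(manip.sense()['tcp_pos'],manip.sense()['force'])
```

```text
[0.46593597 0.12121879 0.28432683] [-2.11969172 -1.58065889 -5.4906345 ]
```

View pics/w.png

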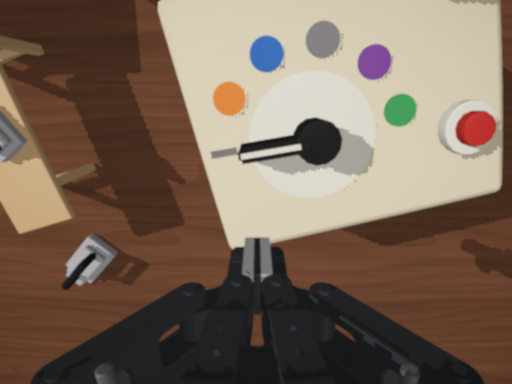

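The wrist view shows the hub at (318,141), lever end at (240,155), orange at (229,99), the red button at (476,128) and the shut fingertips at (257,240), in front of the lever.

Run:
```python
from h import *
s=manip.snapshot('wrist')
for n,u,v,z in(('hub',318,141,.232),('tip',242,155,.232),('or',229,99,.202),('gr',400,110,.202),('btn',476,128,.222)): print(n,onz(s,u,v,z).round(4),ondepth(s,u,v).round(4))
print(manip.sense()['tcp_pos'])
```

```text
hub [0.5198 0.0804 0.232 ] [0.5197 0.0803 0.2317]
tip [0.5099 0.1322 0.232 ] [0.5033 0.1337 0.2007]
or [0.5462 0.1429 0.202 ] [0.5462 0.1427 0.2039]
gr [0.5394 0.0122 0.202 ] [0.5395 0.0132 0.204 ]
btn [ 0.5291 -0.0369  0.222 ] [ 0.529  -0.0377  0.2209]
[0.4644439  0.12057074 0.28567891]
```

```bash
cat >> h.py <<'E'
def marks(s):
    h=cv2.cvtColor(s['pixels'],cv2.COLOR_RGB2HSV);o={}
    for c,lo,hi,z in(('orange',(8,150,120),(18,255,255),.202),('blue',(100,120,100),(118,255,255),.202),('purple',(125,70,60),(155,255,255),.202),('green',(50,100,60),(80,255,255),.202),('red',(0,200,120),(5,255,255),.222)):
        k,l,st,ce=cv2.connectedComponentsWithStats(cv2.inRange(h,lo,hi))
        if k>1:
            i=1+np.argmax(st[1:,4]);o[c]=(onz(s,*ce[i],z).round(4),ce[i].round(1),st[i,4])
    return o
E
python3 - <<'E'
from h import *
for i in range(2):
    s=manip.snapshot('wrist')
    for k,v in marks(s).items(): print(k,*v)
    print(manip.sense()['tcp_pos'],manip.sense()['qd'].round(3))
E
```

```text
orange [0.5572 0.1459 0.202 ] [223.4  80.9] 916
blue [0.59   0.1168 0.202 ] [263.2  32. ] 1052
purple [0.5855 0.0334 0.202 ] [379.4  40.5] 1049
green [0.5498 0.008  0.202 ] [406.3  93. ] 856
red [ 0.5312 -0.0333  0.222 ] [470.7 121.8] 20
[0.466171   0.12019301 0.28797969] [-0.016 -0.043 -0.075  0.003  0.007  0.004]
orange [0.5571 0.1459 0.202 ] [223.4  84.1] 885
blue [0.5899 0.1168 0.202 ] [262.3  36. ] 1008
purple [0.5856 0.0333 0.202 ] [376.8  44.1] 1006
green [0.5498 0.0081 0.202 ] [403.5  95.7] 833
red [ 0.5307 -0.0337  0.222 ] [467.6 124.7] 12
[0.46801542 0.11995018 0.28990086] [-0.011 -0.034 -0.056  0.003 -0.006  0.006]
```

The settled wrist view agrees with the top view to 1–2 mm, so I'll descend in front of the lever.

apply_moves(claw=[-1,-1,-1,-1,-1], travel=[[0,0,0.03],[0,0,0.06],[0,0,0.085],[0,0,0.09],[0,0,0.09]], turn=[[0,0,0],[0,0,0],[0,0,0],[0,0,0],[0,0,0]])

```text
t: 2.95
tcp_pos: [0.4694, 0.1197, 0.2193]
tool_rot: [1.0, -0.001, -0.001, 0.0]
force: [0.3, 0.0, 0.8]
finger_gap: -0.001
gripper_force: 0.0
```

apply_moves(claw=[-1,-1,-1,-1,-1], travel=[[0,0,0],[0,0,0],[0,0,0],[0,0,0],[0,0,0]], turn=[[0,0,0],[0,0,0],[0,0,0],[0,0,0],[0,0,0]])

```text
t: 3.37
tcp_pos: [0.47, 0.1205, 0.2201]
tool_rot: [1.0, -0.0, 0.001, -0.0]
force: [1.1, -0.1, -0.7]
finger_gap: 0.001
gripper_force: 0.0
```

apply_moves(claw=[-1,-1,-1,-1,-1], travel=[[0.01,0,0.005],[0.02,0,0.005],[0.03,0,0.005],[0.035,0,0.005],[0.035,0,0.005]], turn=[[0,0,0],[0,0,0],[0,0,0],[0,0,0],[0,0,0]])

```text
t: 3.78
tcp_pos: [0.4994, 0.1204, 0.2152]
tool_rot: [1.0, -0.0, 0.001, -0.0]
force: [-0.3, 0.4, -0.3]
finger_gap: -0.001
gripper_force: 0.0
```

apply_moves(claw=[-1,-1,-1,-1,-1], travel=[[0.003,0,0],[0.006,0,0],[0.009,0,0],[0.009,0,0],[0.009,0,0]], turn=[[0,0,0],[0,0,0],[0,0,0],[0,0,0],[0,0,0]])

```text
t: 4.2
tcp_pos: [0.5043, 0.1206, 0.2151]
tool_rot: [1.0, 0.0, -0.0, -0.0]
force: [-0.8, 1.2, -1.0]
finger_gap: -0.002
gripper_force: 0.9
```

apply_moves(claw=[-1,-1,-1,-1,-1], travel=[[0.002,0,0],[0.004,0,0],[0.006,0,0],[0.006,0,0],[0.006,0,0]], turn=[[0,0,0],[0,0,0],[0,0,0],[0,0,0],[0,0,0]])

```text
t: 4.62
tcp_pos: [0.5106, 0.1202, 0.2155]
tool_rot: [1.0, -0.0, 0.001, 0.0]
force: [-0.2, 0.7, -0.4]
finger_gap: 0.003
gripper_force: 0.3
```

Run:
```python
from h import *
s=manip.snapshot('wrist');save('w2',s);print(manip.sense()['tcp_pos'],manip.sense()['force'])
```

```text
[0.51058634 0.1201375  0.21554226] [-1.10213334 -0.13518125 -0.14799079]
```

View pics/w2.png

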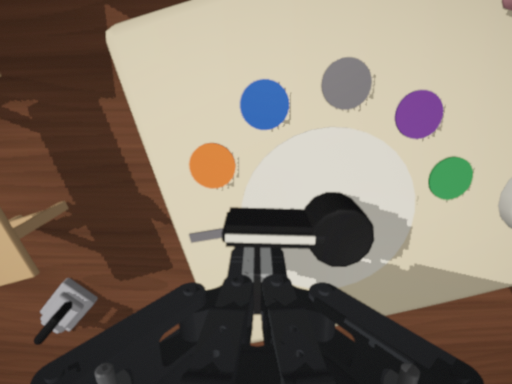

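The lever is being pushed cleanly on one side. It has turned about 8° and now lies level in the image at row 228, with the fingertip at (257,250).

apply_moves(claw=[-1,-1,-1,-1,-1], travel=[[0.002,0,0],[0.004,0,0],[0.006,0,0],[0.006,0,0],[0.006,0,0]], turn=[[0,0,0],[0,0,0],[0,0,0],[0,0,0],[0,0,0]])

```text
t: 5.08
tcp_pos: [0.5154, 0.1202, 0.2155]
tool_rot: [1.0, -0.0, 0.001, 0.0]
force: [1.1, -0.3, -0.5]
finger_gap: -0.002
gripper_force: 0.0
```

apply_moves(claw=[-1,-1,-1,-1,-1], travel=[[0.001,0,0],[0.002,0,0],[0.003,0,0],[0.003,0,0],[0.003,0,0]], turn=[[0,0,0],[0,0,0],[0,0,0],[0,0,0],[0,0,0]])

```text
t: 5.5
tcp_pos: [0.5169, 0.1204, 0.2153]
tool_rot: [1.0, -0.0, 0.0, 0.0]
force: [-0.1, -0.5, 0.2]
finger_gap: 0.001
gripper_force: 0.0
```

Run:
```python
from h import *
s=manip.snapshot('wrist');save('w3',s);print(manip.sense()['tcp_pos'],manip.sense()['force'])
```

```text
[0.51687522 0.12042132 0.21531197] [0.90617035 0.67151399 0.56881536]
```

View pics/w3.png

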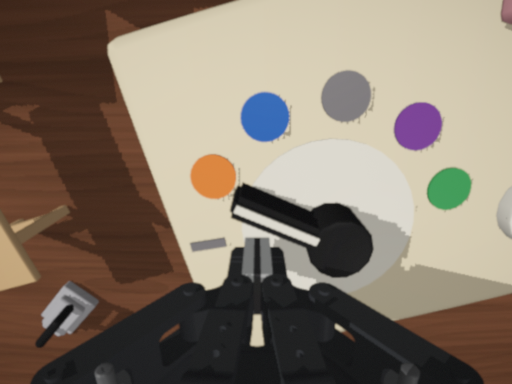

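It has clicked once: the lever now points from the hub (340,240) towards orange (213,176), and the finger is clear of it. I'll back off, lift and go over the button.

apply_moves(claw=[-1,-1,-1,-1,-1], travel=[[-0.03,0,0],[-0.04,0,-0.02],[-0.04,0,-0.06],[-0.04,0,-0.1],[-0.04,0,-0.1]], turn=[[0,0,0],[0,0,0],[0,0,0],[0,0,0],[0,0,0]])

```text
t: 5.97
tcp_pos: [0.4884, 0.1207, 0.3012]
tool_rot: [1.0, 0.0, 0.006, -0.0]
force: [1.1, -0.1, 0.3]
finger_gap: 0.002
gripper_force: 0.0
```

apply_moves(claw=[-1,-1,-1,-1,-1], travel=[[0,0.05,0],[0.02,0.1,0],[0.04,0.15,0],[0.065,0.2,0],[0.065,0.21,0]], turn=[[0,0,0],[0,0,0],[0,0,0],[0,0,0],[0,0,0]])

```text
t: 6.38
tcp_pos: [0.5399, -0.0527, 0.2954]
tool_rot: [1.0, -0.002, 0.002, 0.002]
force: [1.5, 0.5, 0.1]
finger_gap: -0.007
gripper_force: 0.0
```

apply_moves(claw=[-1,-1,-1,-1,-1], travel=[[0,0,0],[0,0,0],[0,0,0],[0,0,0],[0,0,0]], turn=[[0,0,0],[0,0,0],[0,0,0],[0,0,0],[0,0,0]])

```text
t: 6.8
tcp_pos: [0.5362, -0.046, 0.2954]
tool_rot: [1.0, 0.001, -0.0, -0.0]
force: [0.1, -0.0, -0.2]
finger_gap: -0.0
gripper_force: 0.0
```

Run:
```python
from h import *
s=manip.snapshot('wrist');save('w4',s);print(manip.sense()['tcp_pos'],manip.sense()['force'])
h=cv2.cvtColor(s['pixels'],cv2.COLOR_RGB2HSV)
m=cv2.inRange(h,(0,150,80),(6,255,255))|cv2.inRange(h,(174,150,80),(180,255,255))
k,l,st,ce=cv2.connectedComponentsWithStats(m);i=1+np.argmax(st[1:,4]);u,v=ce[i]
print(st[i],u,v,[onz(s,u,v,z).round(4) for z in(.215,.225)],ondepth(s,u,v).round(4))
t=manip.snapshot('top');print(-1)
o,d=ray(s,u,v)
```

```text
[ 0.53630863 -0.04614937  0.29543528] [-0.18445227 -0.28586861  0.02272205]
[245 185  31  31 785] 259.7770700636943 200.0356687898089 [array([ 0.5371, -0.0478,  0.215 ]), array([ 0.5408, -0.0477,  0.225 ])] [ 0.5399 -0.0477  0.2225]
-1
```

View pics/w4.png

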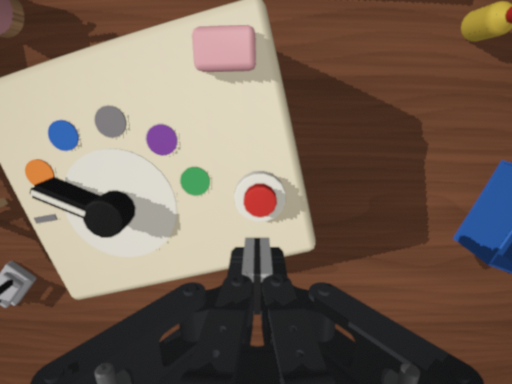

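The lever still points at orange (40,172). The button is at (260,200), which is (0.538, -0.048) with its top at 0.222. Now I'll centre the finger, descend and press.

apply_moves(claw=[-1,-1,-1,-1,-1], travel=[[0.0025,0.0025,0.03],[0.0025,0.0025,0.06],[0.0025,0.0025,0.08],[0.0025,0.0025,0.08],[0.0025,0.0025,0.08]], turn=[[0,0,0],[0,0,0],[0,0,0],[0,0,0],[0,0,0]])

```text
t: 7.32
tcp_pos: [0.5383, -0.0489, 0.2309]
tool_rot: [1.0, 0.0, -0.001, -0.0]
force: [0.0, 0.6, 0.1]
finger_gap: 0.0
gripper_force: 0.0
```

apply_moves(claw=[-1,-1,-1,-1,-1], travel=[[0,0,0.004],[0,0,0.008],[0,0,0.011],[0,0,0.013],[0,0,0.013]], turn=[[0,0,0],[0,0,0],[0,0,0],[0,0,0],[0,0,0]])

```text
t: 7.73
tcp_pos: [0.5392, -0.0496, 0.2213]
tool_rot: [1.0, -0.0, 0.001, 0.0]
force: [-0.3, -0.5, 1.8]
finger_gap: 0.0
gripper_force: 0.9
```

Contact has just begun at about 0.221–0.222. Next I'll press on past the 6 mm travel until the force rises.

apply_moves(claw=[-1,-1,-1,-1,-1], travel=[[0,0,0.002],[0,0,0.004],[0,0,0.006],[0,0,0.007],[0,0,0.007]], turn=[[0,0,0],[0,0,0],[0,0,0],[0,0,0],[0,0,0]])

```text
t: 8.15
tcp_pos: [0.5392, -0.0496, 0.2161]
tool_rot: [1.0, -0.0, 0.001, 0.0]
force: [-0.7, 0.8, 7.0]
finger_gap: -0.0
gripper_force: 3.2
```

apply_moves(claw=[-1,-1,-1,-1], travel=[[0,0,0.001],[0,0,0.002],[0,0,0.002],[0,0,0.002]], turn=[[0,0,0],[0,0,0],[0,0,0],[0,0,0]])

```text
t: 8.48
tcp_pos: [0.5392, -0.0496, 0.2159]
tool_rot: [1.0, 0.0, 0.001, 0.0]
force: [-3.4, 1.4, 14.8]
finger_gap: 0.004
gripper_force: 7.2
```

The force rose from 7 to 15 N with only 0.2 mm more travel, so the button is fully down. Releasing it.

apply_moves(claw=[-1,-1,-1,-1,-1], travel=[[0,0,-0.01],[0,0,-0.03],[0,0,-0.07],[0,0,-0.1],[0,0,-0.1]], turn=[[0,0,0],[0,0,0],[0,0,0],[0,0,0],[0,0,0]])

```text
t: 8.9
tcp_pos: [0.5415, -0.0504, 0.2984]
tool_rot: [1.0, 0.0, 0.005, 0.002]
force: [0.3, 1.1, -0.3]
finger_gap: 0.001
gripper_force: 0.0
```

apply_moves(claw=[-1,-1,-1,-1,-1], travel=[[0,0,0],[0,0,0],[0,0,0],[0,0,0],[0,0,0]], turn=[[0,0,0],[0,0,0],[0,0,0],[0,0,0],[0,0,0]])

```text
t: 9.32
tcp_pos: [0.5381, -0.0494, 0.2924]
tool_rot: [1.0, -0.0, -0.001, -0.0]
force: [-0.0, 0.2, -0.3]
finger_gap: 0.0
gripper_force: 0.0
```

Run:
```python
from h import *
s=manip.snapshot('wrist');save('w5',s);print(manip.sense()['tcp_pos'],ondepth(s,259,205))
```

```text
[ 0.5383024  -0.04945253  0.29267606] [ 0.53893944 -0.05045961  0.22342518]
```

View pics/w5.png

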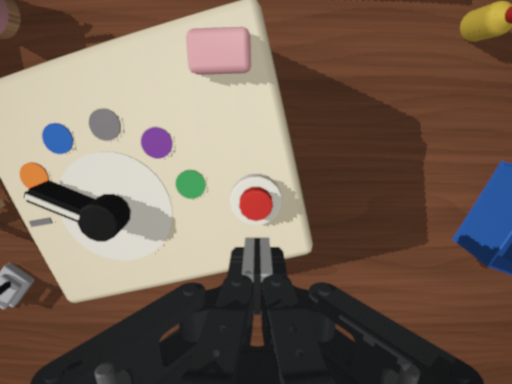

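The button at (256,204) is back up at a height of about 0.223, the lever is still at orange (33,175), and the soap hasn't moved.

```bash
python3 -c "
from station import manip
print(manip.sign_off())"
```

```text
the job is handed in; nothing more can be done
None
```

The job is done and handed in: the lever clicked once and points at orange, then the start button was pressed fully down and sprang back, after about 9.5 s of the 58 s allowed.

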